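Load the printing plate and hold the sprung retaining arm at its stop

TASK

Take the steel-grey printing plate out of the wooden stand, slide it down into the slot of the plate holder until it is fully home, and let go of it. Then swing the holder's sprung retaining arm by its red grip, away from its rest and over the top of the plate, against its spring until it meets its stop, and finish while still holding it there with the fingers: let go and it springs back. Leave the copper plate, the masking roll, the red pad and the white cup where they are.

Things in the scene. Friction and masses are not known exactly. Their poses are not given: they have to be found in the camera images.
- steel_plate_center (a point): Centre of the plate to load: a steel-grey rectangular plate with three dark ring patterns on each face, standing on edge, 10 mm thick (its x axis), 90 mm long (its y axis), 80 mm tall (z), 250 g. In the stand its lower 22 mm are in a groove 14 mm wide with the centre 48 mm above the table; the rest stands free. Either way round fits.
- copper_plate_center (a point): Centre of the other plate, plain copper-coloured, same size and axes; it stands in the other groove of the stand, 80 mm from the steel plate, parallel to it. Leave it.
- stand: Fixed light wooden block 150 (x) x 110 (y) x 30 mm with two grooves along its y axis, 80 mm apart; origin at the centre of its underside.
- holder: Fixed plate holder; origin at the centre of the slot in plan, on the table (z = 0); the slot runs along its y axis. Grey base 90 (x) x 220 (y) x 12 mm, on it an aluminium block 50 x 110 mm whose top is at 44 mm with the slot in it, a pivot post with a coil spring at y = -85 mm, and a stop post at x = 18.5 mm, y = 78 mm, 116 mm tall.
- slot (a point): Centre of the slot's mouth at the top of the aluminium block, 44 mm above the table; holder axes. The slot is 12 mm wide (x), 92 mm long (y) and 32 mm deep, with a lead-in chamfer of 4 mm. A plate fully home has its centre 52 mm and its top 92 mm above the table.
- pivot (a point): Point on the vertical axis of the retaining arm, at the height of the middle of the red grip, 140 mm above the table.
- grip (a point): Middle of the red upright grip on the retaining arm: a cylinder of 18 mm diameter, 40 mm tall, from 120 to 160 mm above the table, free to spin on its pin, 125 mm from the pivot axis. The arm below it is 22 mm wide, from 96 to 118 mm above the table, and reaches 166 mm from the pivot axis. It passes 4 mm above a plate that is fully home.
- retainer (a joint): Angle of the retaining arm, rad: 0 at rest, to which the spring returns it (it then points mostly along the holder's -x), 1.40 at the stop, where it lies along the slot (holder's +y) above the plate. It grows clockwise as seen from above. The spring takes about 1.6 N at the grip at the start and 4.4 N at the stop.
- masking_roll: Roll of cream masking tape lying flat, 84 mm diameter, 24 mm tall; origin at its underside. Bystander.
- spare_pad_red: Red rounded pad on a wooden base, 50 x 64 x 47 mm; origin at its underside. Bystander.
- cup_white: White cup, 76 mm diameter, 85 mm tall; origin at its underside. Bystander.

How it is judged (in metres and radians):
On the way, in this order (a step that is already met when the one before it is completed fails the run):
1. the steel plate is fully home in the holder's slot and released, with the retaining arm still at rest (z of steel_plate_center in the frame of holder between 0.049 and 0.055 m and x of steel_plate_center in the frame of holder between -0.005 and 0.005 m and y of steel_plate_center in the frame of holder between -0.006 and 0.006 m and angle between steel_plate_center's own z axis and vertical below 0.12 rad and contact force between the fingers and steel_plate below 0.3 N and value of joint retainer below 0.4 rad), for 0.2 s.
2. the fingers hold the retaining arm at its stop over the plate (value of joint retainer above 1.34 rad and velocity of joint retainer between -0.15 and 0.15 rad/s and contact force between the fingers and retainer above 0.8 N), for 0.4 s.
At the end, for the whole second after the job is handed in: The steel plate stands in the slot within 3 mm of fully home, upright and untouched by the fingers, and the fingers hold the retaining arm within 0.06 rad of its stop, still, with at least 0.8 N on it (all of step 2 and z of steel_plate_center in the frame of holder between 0.049 and 0.055 m and x of steel_plate_center in the frame of holder between -0.005 and 0.005 m and y of steel_plate_center in the frame of holder between -0.006 and 0.006 m and angle between steel_plate_center's own z axis and vertical below 0.12 rad and contact force between the fingers and steel_plate below 0.3 N); the arm keeps its last pose, push and grip.
It fails at once if the copper plate is moved more than 20 mm (distance of copper_plate_center from where it was at the start of the episode above 0.02 m).
It fails at once if the masking roll is moved more than 25 mm (distance of masking_roll from where it was at the start of the episode above 0.025 m).
It fails at once if the red pad is moved more than 25 mm (distance of spare_pad_red from where it was at the start of the episode above 0.025 m).
It fails at once if the white cup is moved more than 25 mm (distance of cup_white from where it was at the start of the episode above 0.025 m).
It also fails if it takes over 61 s, if anything falls off the work surface, if the arm or the gripper's body presses on something with over 40 N, if the wrist force passes 120 N, or if a joint passes its speed limit or range.

ROBOT

A 6-joint arm with a two-finger parallel gripper is mounted at the origin on a cart in front of the work surface, level with it; the furniture and walls round the work are solid. World frame = base frame: x ahead of the robot, y to its left, z up, the work surface at z = 0. Lengths are in mm, angles in rad, forces in N, time in s.
With the tool pointing down it reaches from about 350 to 775 mm from the base axis. Payload 5.5 kg.
Tool frame: the origin (TCP) lies between the finger pads; the fingertips stand 14 mm ahead of it and the grasp point (between the pads) lies 5 mm behind it; z points along the fingers, y is the direction in which the jaws open and shut (so a half turn about z gives the same grasp; the last joint's range is limited). The gripper opens to 85 mm and grips with 20 to 120 N. Pads are 22 mm wide; open, the fingers measure 114 mm over their backs; the gripper's body (76 mm by 85 mm) begins 54 mm behind the grasp point. The pads swing forward as they close: fully open they stand 13 mm farther back than shut.
Start: joints at [1.041, 0.313, 0.046, 1.304, 0, 1.431], TCP at [218.529, 531.898, 245.323] pointing down, gripper open.
Joint ranges: [-2.76, 2.76], [-0.86, 1.69], [-1.03, 1.26], [-2.2, 2.34], [-1.47, 1.5], [-3.14, 3.14]. Speed limits (rad/s): [2.57, 2.57, 3.14, 3.14, 3.14, 3.14].

INTERFACE

Orientations are given as a unit quaternion [w, x, y, z].
In Python, from bench import read_state, read_camera, camera_params, close_job gives the robot as it stands.
- The arm moves only by the tool drive_tool, never from a script. Its arguments are lists of equal length, an entry for each row: "linear": the shift along the tool's x, y, z each as a share of 0.3 m, from -1 to 1, a list of three; "twist": the turn, a rotation vector about the tool's x, y, z each as a share of pi rad, from -1 to 1, a list of three; "fingers": the opening, from -1 (shut) to 1 (fully open). A call has 1 to 10 rows; each row is the pose to reach, as a shift and turn from the pose commanded when the call began, along the tool's axes at that moment, turning the shorter way round; what a row does not reach only later rows make up. A row lasts 1/10 s, in which the tool goes at most 50 mm and 8.59 degrees, less where a joint would pass 70% of its speed; a pose out of reach is approached as far as the arm can. A call with a number of a shift or a turn outside -1 to 1 is refused whole. A call with a gripper value outside its range is refused whole. The fingers move at their own pace and stop on an object; "grip_force" is the grip in N (left out, the last holds). Time passes only in rows, so rows that repeat a pose let the fingers close. It gives the time, the measured TCP pose, the force and the opening at its end, in the units of the state.
- read_state(): the state, without advancing time (a new reading comes with each control period).
- read_camera(name): name is "side" or "top" or "wrist"; returns (picture, depth): 420x560x3 uint8, red, green, blue; 420x560 float32, mm along the optical axis (not along the pixel's ray), 0 where there is no reading.
- camera_params(name): a dict with "vertical_fov" (degrees; the focal length in pixels is half the picture's height over the tangent of half this angle, whatever the lens; pixels are square), "cx", "cy" (the principal point, pixels), "eye" and "orientation" of the camera in the world. Camera axes: x right, y down, z forward; pixel columns grow to the right and rows downward; lengths in mm; the calibration is good to about 2 mm. A picture is of the moment at which its call begins: read the wrist's pose just before it. camera_params takes no time and is no camera call; for the wrist camera it gives the pose at the moment of the call.
- close_job(): hands the job in, once; it reports no verdict.
The state is a dict: "time_s": time; "qpos": joint angles; "joint_velocities": joint speeds; "joint_efforts": joint torques, N m; "tcp_pos": TCP position; "tcp_rot": TCP orientation; "wrist_force": force on the tool from outside, world axes, zero at the start; "wrist_torque": the same for the moment, N m; "grip_width": opening from 0.0 (shut) to 1.0 (fully open).
Only numpy, scipy, OpenCV 4.12 (cv2) and the standard library are available. Lean on these libraries where they do the work, as an engineer would, in place of code of your own. Each camera call takes 0.05 s, during which the arm holds its last target. There are 200 camera calls.

## Working session

There is one attempt and no reset: what is moved stays moved. The work goes in short steps, Python scripts to look and compute and a tool call to move; the robot and the scene stay as the last step left them, time stands still between calls to the robot, and variables do not carry over. Pictures are saved under pics/ and viewed, about 8 in all and at most 12, crops included, and the job is handed in when it is done.

Besides the shell and the picture viewer there is one more tool, called after ">>>" by a JSON object that holds its "api" and its "payload", one argument or row to a line. drive_tool: Moves the arm, as the interface text tells. Its arguments: {"type":"object","properties":{"linear":{"type":"array","items":{"type":"array","items":{"type":"number"}}},"twist":{"type":"array","items":{"type":"array","items":{"type":"number"}}},"fingers":{"type":"array","items":{"type":"number"}},"grip_force":{"type":"number"}},"required":["linear","twist","fingers"]}

```bash
ls; mkdir -p pics; cat > h.py <<'E'
import numpy as np, cv2
from scipy.spatial.transform import Rotation as R
from bench import *
def cam(n):
    p=camera_params(n); im,d=read_camera(n); return p,im,d
def rot(q): return R.from_quat([q[1],q[2],q[3],q[0]]).as_matrix()
def cloud(p,d):
    h,w=d.shape; f=h/2/np.tan(np.radians(p['vertical_fov'])/2)
    v,u=np.mgrid[:h,:w]
    c=np.stack([(u-p['cx'])/f*d,(v-p['cy'])/f*d,d],-1)
    return c@rot(p['orientation']).T+np.array(p['eye'])
E
python3 - <<'E'
from h import *
ims=[]
for n in ['top','side']:
    p,im,d=cam(n); print(n,p); np.savez(f'{n}.npz',im=im,w=cloud(p,d),d=d)
    cv2.imwrite(f'pics/{n}0.png',im[:,:,::-1])
print(read_state())
E
```

```text
pics
top {'vertical_fov': 49.0028930575057, 'cx': 280.2581279675567, 'cy': 204.431957417016, 'eye': array([ 415.63092883,   29.92274297, 1169.68776242]), 'orientation': array([ 0.06874299, -0.70198359,  0.70710933, -0.04989831])}
side {'vertical_fov': 57.40963296259699, 'cx': 274.98913844147376, 'cy': 210.9177949315356, 'eye': array([ 875.89542778, -691.99630532,  743.25785322]), 'orientation': array([-0.42578483,  0.88404806,  0.17040867, -0.09015095])}
{'time_s': 0.1, 'qpos': array([ 1.04142220e+00,  3.13933151e-01,  4.51099540e-02,  1.30362218e+00,
       -1.55328313e-05,  1.43120495e+00]), 'joint_velocities': array([-2.73232221e-04, -1.81923123e-03,  2.15016403e-03,  1.66012126e-05,
       -8.05548079e-04, -6.67622940e-04]), 'joint_efforts': array([ 2.32891158e-03, -4.81727242e+01,  2.99243993e+01,  1.28095597e-02,
       -1.19816714e-04,  1.94109441e-05]), 'tcp_pos': array([218.27995592, 531.48844717, 244.50067141]), 'tcp_rot': array([-2.63340271e-04,  1.93659896e-01,  9.81068379e-01, -7.81381549e-04]), 'wrist_force': array([-0.50104983,  0.18431834,  0.03391205]), 'wrist_torque': array([ 0.00069441, -0.00180797, -0.03086645]), 'grip_width': 1.0003676641744066}
```

View pics/top0.png

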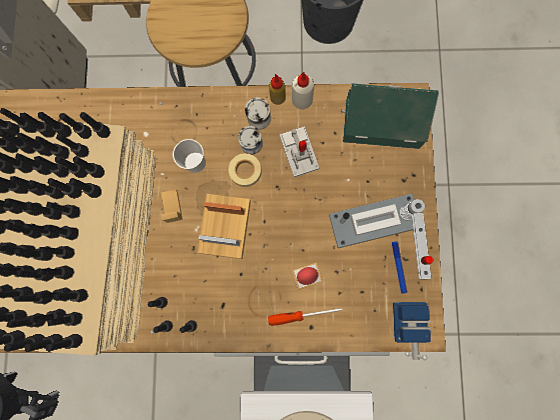

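View pics/side0.png

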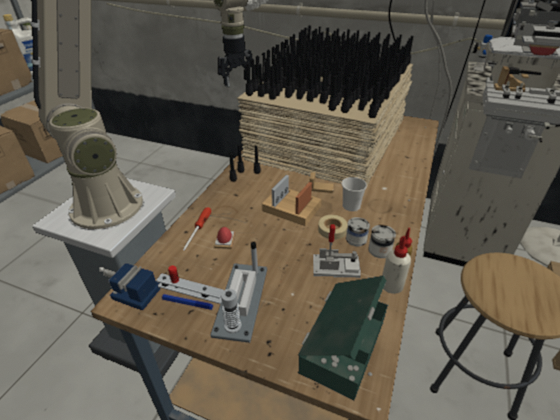

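The top view shows the steel plate near (221,239), the copper plate at (222,208), the holder slot at about (378,218), the pivot at (418,206) and the red grip at (428,260). The side view agrees: the retainer points away from the slot, towards the robot.

```bash
python3 - <<'E'
from h import *
t=np.load('top.npz'); s=np.load('side.npz')
vv,uu=np.mgrid[:420,:560]
def box(n,z,u0,v0,u1,v1,zl,zh,sat=None):
    w=z['w']; hsv=cv2.cvtColor(z['im'],cv2.COLOR_RGB2HSV)
    m=(uu>=u0)&(uu<=u1)&(vv>=v0)&(vv<=v1)&(w[...,2]>zl)&(w[...,2]<zh)
    if sat=='r': m&=(hsv[...,1]>140)&((hsv[...,0]<8)|(hsv[...,0]>172))
    if sat=='g': m&=hsv[...,1]<60
    p=w[m]
    if len(p)<5: print(n,len(p));return
    r=cv2.minAreaRect(p[:,:2].astype(np.float32))
    print(n,len(p),'mean',p.mean(0).round(1),'med z',np.median(p[:,2]).round(1),'rect',np.round(r[0],1),np.round(r[1],1),round(r[2],2))
for n,z,b in (('T',t,(190,180,262,265)),('S',s,(255,165,325,222))):
    box(n+' stand top',z,*b,24,36)
    box(n+' steel',z,*b,76,100,'g')
    box(n+' plates',z,*b,76,100)
b=(320,190,440,250)
box('T base',t,*b,6,18); box('T block',t,*b,38,50); box('T stop',t,325,200,365,235,100,130)
box('T arm',t,400,190,445,290,105,126);box('T grip',t,410,245,445,275,150,170);box('T gripred',t,410,245,445,275,110,170,'r');box('T pivot',t,400,190,430,225,125,240)
b=(205,235,275,340)
box('S base',s,*b,6,18); box('S block',s,*b,38,50); box('S stop',s,*b,105,130)
box('S arm',s,150,265,245,310,112,124);box('S grip',s,160,255,190,295,120,170,'r')
box('T roll',t,222,148,268,190,15,35);box('T pad',t,285,255,325,292,10,60,'r');box('T cup',t,165,130,210,175,60,100)
box('T blue',t,385,235,408,300,5,60);box('T vise',t,385,300,435,350,5,120)
E
```

```text
T stand top 2127 mean [557.4 199.7  30. ] med z 30.0 rect [582.8 197.6] [114.4 203.9] 80.32
T steel 168 mean [517.4 207.1  87.9] med z 88.3 rect [517.6 207.1] [90.2 10.1] 82.08
T plates 352 mean [558.1 201.4  87.6] med z 88.1 rect [557.5 202. ] [90.5 90.5] 82.49
S stand top 900 mean [560.9 203.7  30.2] med z 30.6 rect [518.8 258.1] [244.4 310. ] 16.39
S steel 104 mean [515.4 201.1  85.5] med z 87.1 rect [513.8 205.3] [93.5 11. ] 82.51
S plates 217 mean [554.5 194.7  85.7] med z 87.3 rect [554.1 199.3] [93.4 92.5] 81.4
T base 1884 mean [ 563.1 -166.    12. ] med z 12.0 rect [ 568.9 -175.8] [272.3 150.7] 88.45
T block 747 mean [ 568.7 -175.5   43.7] med z 43.7 rect [ 567.5 -170.9] [ 50.  159.8] 13.41
T stop 34 mean [567.4 -93.8 114.3] med z 115.3 rect [567.  -94.2] [11.5 12.8] 7.5
T arm 771 mean [ 518.1 -260.7  118.3] med z 118.2 rect [ 513.7 -263.7] [181.6  31. ] 5.44
T grip 56 mean [ 463.2 -263.3  158.5] med z 158.8 rect [ 463.4 -263.4] [15.6 15.2] 89.83
T gripred 72 mean [ 463.6 -262.   153.4] med z 158.3 rect [ 463.5 -263.3] [15.5 15.7] 84.57
T pivot 15 mean [ 586.6 -256.   126.3] 
[... 237 characters left out ...]
stop 419 mean [ 570.2 -245.5  118.1] med z 118.7 rect [ 551.4 -185.4] [ 71.2 187.8] 10.08
S arm 720 mean [ 518.4 -264.6  118.9] med z 118.7 rect [ 509.8 -261.1] [181.1  31.7] 1.68
S grip 126 mean [ 464.1 -269.5  146.5] med z 148.4 rect [ 461.9 -267.3] [14.7 15.6] 24.77
T roll 645 mean [705.4 150.2  24. ] med z 24.1 rect [710.4 151.6] [98.1 80.5] 0.74
T pad 265 mean [432.5  -4.2  36.8] med z 37.7 rect [432.6  -4.6] [39.4 46.9] 44.22
T cup 297 mean [736.9 290.8  76.5] med z 78.2 rect [728.  283.5] [74.  74.6] 17.95
T blue 339 mean [ 454.8 -232.4   11.7] med z 12.0 rect [ 462.4 -231.4] [147.2  34.3] 10.26
T vise 1527 mean [ 320.9 -246.7   50.4] med z 63.4 rect [ 313.2 -257.3] [111.9 108.8] 2.25
```

```bash
cat >> h.py <<'E'
def go(x,y,z,yaw):
    "shares for a move to TCP x,y,z with tool y at world yaw (deg), tool down"
    s=read_state(); M=rot(s['tcp_rot']); a=np.radians(yaw)
    l=M.T@(np.array([x,y,z])-s['tcp_pos'])/300
    T=np.stack([[-np.sin(-a)*-1*-1*1.0,0,0]]) if 0 else None
    ty=np.array([np.cos(a),np.sin(a),0]); tz=np.array([0,0,-1.]); tx=np.cross(ty,tz)
    T=np.stack([tx,ty,tz],1)
    tw=R.from_matrix(M.T@T).as_rotvec()/np.pi
    print('t',s['time_s'],'lin',l.round(4).tolist(),'tw',tw.round(4).tolist(),'F',s['wrist_force'].round(1),'w',round(s['grip_width'],3),'pos',s['tcp_pos'].round(1))
E
sed -i '/if 0 else None/d' h.py
python3 -c "
from h import *
go(516,206,210,-7.9)"
```

```text
t 0.1 lin [-1.3303, -0.6263, 0.1157] tw [-0.0005, 0.0003, 0.4198] F [-0.5  0.2  0. ] w 1.0 pos [218.3 531.5 244.5]
```

```bash
python3 -c "
from h import *
w=np.load('top.npz')['w'].reshape(-1,3)
s=np.load('side.npz')['w'].reshape(-1,3)
for x in range(150,701,100):
  print(x,[(int(max([c[(abs(c[:,0]-x)<50)&(abs(c[:,1]-y)<25)&(c[:,2]<700)][:,2].max(initial=-1) for c in (w,s)]))) for y in range(150,701,50)])
"
```

```text
150 [5, -1, -1, -1, -1, -1, 350, 517, -1, -1, -1, -1]
250 [6, 7, 6, 42, 41, 244, 521, 521, 514, 349, 4, 3]
350 [6, 6, 112, 110, 111, 244, 352, 351, 350, 350, 349, 350]
450 [33, 34, 35, 6, 6, 245, 338, 351, 350, 349, 349, 350]
550 [92, 92, 93, 54, 54, 280, 351, 350, 350, 349, 349, 349]
650 [34, 89, 90, 89, 19, 344, 352, 350, 351, 350, 350, 350]
```

```bash
python3 -c "
from h import *
go(218,310,245,67.7);go(218,310,245,20)
w=np.load('top.npz')['w'].reshape(-1,3)
print(w[(w[:,2]>200)&(w[:,2]<400)&(w[:,0]<400)&(w[:,1]>380)][:,0].min())
"
```

```text
t 0.1 lin [-0.2797, -0.6833, -0.0006] tw [-0.0005, -0.0001, -0.0002] F [-0.5  0.2  0. ] w 1.0 pos [218.3 531.5 244.5]
t 0.1 lin [-0.2797, -0.6833, -0.0006] tw [-0.0005, 0.0002, 0.2648] F [-0.5  0.2  0. ] w 1.0 pos [218.3 531.5 244.5]
181.90232765569272
```

>>> {"api": "drive_tool", "payload": {
  "linear": [
    [-0.28, -0.683, 0],
    [-0.28, -0.683, 0],
    [-0.28, -0.683, 0],
    [-0.28, -0.683, 0],
    [-0.28, -0.683, 0],
    [-0.28, -0.683, 0]
  ],
  "twist": [
    [0, 0, 0],
    [0, 0, 0],
    [0, 0, 0.26],
    [0, 0, 0.26],
    [0, 0, 0.26],
    [0, 0, 0.26]
  ],
  "fingers": [1, 1, 1, 1, 1, 1]
}}

```text
time_s: 0.7
tcp_pos: [217.4, 307.6, 245.2]
tcp_rot: [-0.0, 0.479, 0.878, -0.001]
wrist_force: [0.9, 0.6, 0.8]
grip_width: 1.001
```

```bash
python3 -c "
from h import *
go(480,206,220,-7.9)
"
```

```text
t 0.7 lin [-0.7584, 0.5527, 0.0837] tw [-0.0003, 0.0003, 0.226] F [0.9 0.6 0.8] w 1.001 pos [217.4 307.6 245.2]
```

>>> {"api": "drive_tool", "payload": {
  "linear": [
    [-0.758, 0.553, 0.084],
    [-0.758, 0.553, 0.084],
    [-0.758, 0.553, 0.084],
    [-0.758, 0.553, 0.084],
    [-0.758, 0.553, 0.084],
    [-0.758, 0.553, 0.084],
    [-0.758, 0.553, 0.084],
    [-0.758, 0.553, 0.084],
    [-0.758, 0.553, 0.084],
    [-0.758, 0.553, 0.084]
  ],
  "twist": [
    [0, 0, 0.226],
    [0, 0, 0.226],
    [0, 0, 0.226],
    [0, 0, 0.226],
    [0, 0, 0.226],
    [0, 0, 0.226],
    [0, 0, 0.226],
    [0, 0, 0.226],
    [0, 0, 0.226],
    [0, 0, 0.226]
  ],
  "fingers": [1, 1, 1, 1, 1, 1, 1, 1, 1, 1]
}}

```text
time_s: 1.7
tcp_pos: [480.7, 212.0, 220.4]
tcp_rot: [-0.0, 0.751, 0.661, -0.0]
wrist_force: [-0.7, 0.3, 0.4]
grip_width: 1.002
```

```bash
python3 - <<'E'
from h import *
go(516,206,210,-7.9)
p,im,d=cam('wrist'); print(p); w=cloud(p,d); np.savez('w1.npz',im=im,w=w)
cv2.imwrite('pics/w1.png',im[:,:,::-1])
m=(w[...,2]>80)&(w[...,2]<96)&(abs(w[...,0]-517)<25)&(abs(w[...,1]-206)<65)
q=w[m]; r=cv2.minAreaRect(q[:,:2].astype(np.float32)); print(len(q),r,np.median(q,0),q.mean(0))
E
```

```text
t 1.7 lin [-0.0049, 0.1194, 0.0345] tw [-0.0001, -0.0, 0.0033] F [-0.7  0.3  0.4] w 1.002 pos [480.7 212.  220.4]
{'vertical_fov': 67.93130169763747, 'cx': 286.36305149250416, 'cy': 204.12020483843796, 'eye': array([490.18724625, 294.02625733, 348.5499621 ]), 'orientation': array([ 0.16219276,  0.9846904 , -0.06297652, -0.01059651])}
1199 ((514.2193603515625, 206.6200408935547), (89.92027282714844, 10.289673805236816), 82.15123748779297) [514.28904719 210.49895183  87.57065257] [514.25046103 209.61200525  87.32332884]
```

View pics/w1.png

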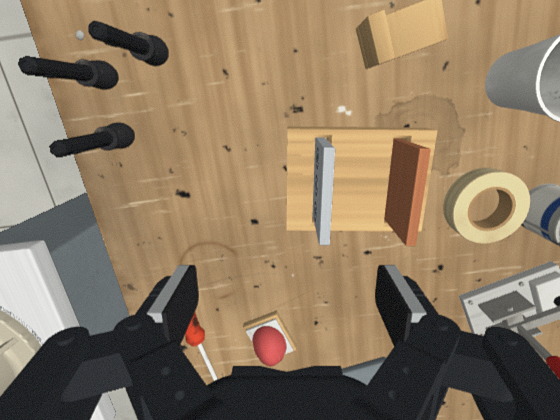

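The wrist view shows the steel plate's top edge at (325,190) and copper at (405,190), both clear. The wrist measurement (514,207, 90x10 mm, 82.2°) agrees with the top camera to 3 mm.

```bash
python3 -c "
from h import *
go(515,206.6,150,-7.9);go(515,206.6,66,-7.9)
"
```

```text
t 1.75 lin [-0.0036, 0.1153, 0.235] tw [0.0001, -0.0001, 0.0033] F [ 0.9 -0.7 -0.5] w 0.998 pos [480.8 212.1 220.5]
t 1.75 lin [-0.0037, 0.1152, 0.515] tw [0.0001, -0.0001, 0.0033] F [ 0.9 -0.7 -0.5] w 0.998 pos [480.8 212.1 220.5]
```

>>> {"api": "drive_tool", "payload": {
  "linear": [
    [-0.004, 0.115, 0.1],
    [-0.004, 0.115, 0.235],
    [-0.004, 0.115, 0.235],
    [-0.004, 0.115, 0.35],
    [-0.004, 0.115, 0.45],
    [-0.004, 0.115, 0.515],
    [-0.004, 0.115, 0.515],
    [-0.004, 0.115, 0.515]
  ],
  "twist": [
    [0, 0, 0.003],
    [0, 0, 0.003],
    [0, 0, 0.003],
    [0, 0, 0.003],
    [0, 0, 0.003],
    [0, 0, 0.003],
    [0, 0, 0.003],
    [0, 0, 0.003]
  ],
  "fingers": [1, 1, 1, 1, 1, 1, 1, 1]
}}

```text
time_s: 2.55
tcp_pos: [516.1, 206.4, 67.3]
tcp_rot: [0.0, 0.754, 0.657, 0.001]
wrist_force: [0.1, -0.7, 0.9]
grip_width: 1.002
```

>>> {"api": "drive_tool", "payload": {
  "linear": [
    [0, 0, 0],
    [0, 0, 0],
    [0, 0, 0],
    [0, 0, 0],
    [0, 0, 0],
    [0, 0, 0],
    [0, 0, 0],
    [0, 0, 0],
    [0, 0, 0],
    [0, 0, 0]
  ],
  "twist": [
    [0, 0, 0],
    [0, 0, 0],
    [0, 0, 0],
    [0, 0, 0],
    [0, 0, 0],
    [0, 0, 0],
    [0, 0, 0],
    [0, 0, 0],
    [0, 0, 0],
    [0, 0, 0]
  ],
  "fingers": [0, -0.3, -1, -1, -1, -1, -1, -1, -1, -1],
  "grip_force": 50
}}

```text
time_s: 3.55
tcp_pos: [515.9, 205.8, 65.9]
tcp_rot: [-0.0, 0.754, 0.657, 0.0]
wrist_force: [-2.3, 0.6, 5.8]
grip_width: 0.113
```

```bash
python3 -c "
from h import *
go(515,206.6,210,-7.9)
"
```

```text
t 3.55 lin [0.0023, -0.0032, -0.4804] tw [0.0, -0.0001, -0.0002] F [-2.3  0.6  5.8] w 0.113 pos [515.9 205.8  65.9]
```

>>> {"api": "drive_tool", "payload": {
  "linear": [
    [0, 0, -0.04],
    [0, 0, -0.1],
    [0, 0, -0.2],
    [0, 0, -0.32],
    [0, 0, -0.44],
    [0, 0, -0.55],
    [0, 0, -0.55]
  ],
  "twist": [
    [0, 0, 0],
    [0, 0, 0],
    [0, 0, 0],
    [0, 0, 0],
    [0, 0, 0],
    [0, 0, 0],
    [0, 0, 0]
  ],
  "fingers": [-1, -1, -1, -1, -1, -1, -1]
}}

```text
time_s: 4.25
tcp_pos: [518.4, 206.4, 235.8]
tcp_rot: [0.002, 0.754, 0.657, 0.004]
wrist_force: [0.4, 0.1, -3.0]
grip_width: 0.112
```

```bash
python3 -c "
from h import *
go(540,50,231,5);go(567.5,-95,231,13.3);go(567.5,-173.5,231,13.3)
"
```

```text
t 4.25 lin [-0.5064, 0.1431, 0.0155] tw [0.0027, -0.0007, -0.0718] F [ 0.4  0.1 -3. ] w 0.112 pos [518.4 206.4 235.8]
t 4.25 lin [-0.9725, 0.3005, 0.0153] tw [0.0027, -0.0005, -0.1179] F [ 0.4  0.1 -3. ] w 0.112 pos [518.4 206.4 235.8]
t 4.25 lin [-1.2316, 0.3366, 0.0147] tw [0.0027, -0.0005, -0.1179] F [ 0.4  0.1 -3. ] w 0.112 pos [518.4 206.4 235.8]
```

>>> {"api": "drive_tool", "payload": {
  "linear": [
    [-0.1, 0.03, 0],
    [-0.25, 0.08, 0],
    [-0.4, 0.12, 0],
    [-0.55, 0.16, 0],
    [-0.7, 0.21, 0],
    [-0.84, 0.26, 0],
    [-0.972, 0.3, 0],
    [-0.972, 0.3, 0],
    [-0.972, 0.3, 0]
  ],
  "twist": [
    [0, 0, -0.02],
    [0, 0, -0.04],
    [0, 0, -0.06],
    [0, 0, -0.08],
    [0, 0, -0.1],
    [0, 0, -0.118],
    [0.003, 0, -0.118],
    [0.003, 0, -0.118],
    [0.003, 0, -0.118]
  ],
  "fingers": [-1, -1, -1, -1, -1, -1, -1, -1, -1]
}}

```text
time_s: 5.15
tcp_pos: [564.1, -96.4, 228.8]
tcp_rot: [-0.005, 0.621, 0.783, -0.003]
wrist_force: [-1.1, -0.4, -3.3]
grip_width: 0.11
```

```bash
python3 -c "
from h import *
go(567.5,-260,235,13.3)
"
```

```text
t 5.15 lin [-0.5336, -0.1133, -0.0214] tw [-0.0037, -0.0012, -0.0008] F [-1.1 -0.4 -3.3] w 0.11 pos [564.1 -96.4 228.8]
```

>>> {"api": "drive_tool", "payload": {
  "linear": [
    [-0.1, -0.02, -0.02],
    [-0.25, -0.05, -0.02],
    [-0.4, -0.08, -0.02],
    [-0.534, -0.113, -0.02],
    [-0.534, -0.113, -0.02],
    [-0.534, -0.113, -0.02],
    [-0.534, -0.113, -0.02],
    [-0.534, -0.113, -0.02]
  ],
  "twist": [
    [0, 0, 0],
    [0, 0, 0],
    [0, 0, 0],
    [0, 0, 0],
    [0, 0, 0],
    [0, 0, 0],
    [0, 0, 0],
    [0, 0, 0]
  ],
  "fingers": [-1, -1, -1, -1, -1, -1, -1, -1]
}}

```text
time_s: 5.95
tcp_pos: [568.8, -257.1, 236.5]
tcp_rot: [-0.004, 0.619, 0.785, -0.003]
wrist_force: [-0.2, 0.4, -2.9]
grip_width: 0.109
```

```bash
python3 - <<'E'
from h import *
go(567.5,-173.5,235,13.3)
p,im,d=cam('wrist'); w=cloud(p,d); np.savez('w2.npz',im=im,w=w,d=d)
print(p['eye'])
cv2.imwrite('pics/w2.png',im[:,:,::-1])
go(567.5,-173.5,235,13.3)
E
```

```text
t 5.95 lin [0.2721, 0.0605, 0.0053] tw [-0.003, -0.0008, 0.0008] F [-0.2  0.4 -2.9] w 0.109 pos [ 568.8 -257.1  236.5]
[ 549.95107632 -176.69281255  364.93387518]
t 6.0 lin [0.2728, 0.0603, 0.0057] tw [-0.0029, -0.0007, 0.0008] F [ 0.4 -0.4 -3.2] w 0.111 pos [ 568.9 -257.3  236.7]
```

View pics/w2.png

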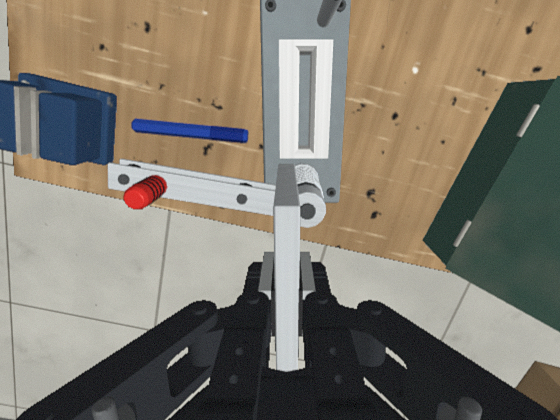

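The wrist view shows the slot fully visible at (307,100), the retainer at rest below it, the pivot at (308,208), the grip at (145,192), and the plate held between the fingers at (287,180-370). Measuring block, slot and plate.

```bash
python3 - <<'E'
from h import *
z=np.load('w2.npz'); w=z['w']; v,u=np.mgrid[:420,:560]
def rect(n,m):
    m=cv2.morphologyEx(m.astype(np.uint8),cv2.MORPH_OPEN,np.ones((3,3)))>0
    q=w[m]; r=cv2.minAreaRect(q[:,:2].astype(np.float32)); print(n,len(q),np.round(r[0],1),np.round(r[1],1),round(r[2],2),'med',np.median(q,0).round(1),q.mean(0).round(1)); return q
b=(u>268)&(u<340)&(v>32)&(v<165)
rect('block',b&(w[...,2]>40.5)&(w[...,2]<48))
rect('blockall',b&(w[...,2]>25)&(w[...,2]<48))
sl=b&(u>290)&(u<325)&(v>42)&(v<155)&(w[...,2]<38.5)
rect('slot',sl)
rect('grip',(u>120)&(u<170)&(v>165)&(v<212)&(w[...,2]>155)&(w[...,2]<166))
rect('pivot',(u>290)&(u<330)&(v>190)&(v<230)&(w[...,2]>116))
p=(u>268)&(u<305)&(v>160)&(v<380)&(w[...,2]>180)
q=rect('plate',p)
for a,c in ((160,200),(200,250),(250,300),(300,375)):
  k=p&(v>=a)&(v<c); print(a,w[k].mean(0).round(1),w[k].min(0).round(1),w[k].max(0).round(1))
for row in range(40,165,10): print(row,u[row][sl[row]][[0,-1]] if sl[row].any() else None, w[row,300:316:5,2].round(0))
for row in (170,185,195,205,215,230,260,300,340): print(row,w[row,287].round(1))
E
```

```text
block 4589 [ 564.9 -175.9] [ 50.  110.2] 13.45 med [ 564.2 -170.1   43.6] [ 564.1 -172.3   43.5]
blockall 5028 [ 564.9 -175.9] [ 50.  110.2] 13.45 med [ 564.7 -170.7   43.5] [ 564.3 -172.6   43. ]
slot 1168 [ 565.2 -175.8] [11.7 92.4] 13.25 med [ 565.2 -172.    11.9] [ 565.3 -173.3   14.2]
grip 451 [ 460.6 -265.6] [15.4 17. ] 44.14 med [ 461.3 -264.7  159.3] [ 461.2 -264.9  158.9]
pivot 1146 [ 574.4 -222.8] [ 23.  103.9] 22.0 med [ 583.1 -250.1  122. ] [ 579.3 -243.1  163.1]
plate 6319 [ 560.6 -233. ] [ 17.2 113.4] 19.15 med [ 563.7 -244.9  258.2] [ 564.4 -241.8  256. ]
160 [ 557.  -212.4  223.7] [ 550.  -214.9  180.2] [ 562.2 -176.7  364.9]
200 [ 559.1 -219.5  258.2] [ 550.  -230.3  248.4] [ 566.  -176.7  364.9]
250 [ 564.4 -241.6  255.7] [ 550.  -252.5  226.1] [ 573.7 -176.7  364.9]
300 [ 569.8 -263.9  262.7] [ 550.  -288.1  256.3] [ 579.5 -176.7  364.9]
40 None [44. 43. 44. 43.]
50 None [42. 42. 41. 42.]
60 [299 311] [11. 13. 14. 44.]
70 [299 311] [11. 12. 20. 44.]
80 [299 310] [13. 13. 22. 44.]
90 [299 310] [11. 11. 27. 45.]
100 [299 310] [11. 12. 31. 44.]
110 [299 310] [12. 12. 35. 44.]
120 [299 309] [12. 12. 39. 42.]
130 [298 309] [11. 12. 39. 44.]
140 [298 309] [11. 12. 40. 45.]
150 None [41. 40. 40. 43.]
160 None [12. 12. 12. 12.]
170 [ 557.2 -212.7  196.6]
185 [ 557.4 -212.5  228.9]
195 [ 557.5 -212.2  245.3]
205 [ 557.6 -212.5  256.8]
215 [ 558.4 -215.8  258.4]
230 [ 559.8 -221.7  258.1]
260 [ 562.7 -233.6  258.5]
300 [ 566.9 -251.1  258.5]
340 [ 571.6 -270.5  258.4]
```

```bash
python3 - <<'E'
from h import *
z=np.load('w2.npz'); w=z['w']; v,u=np.mgrid[:420,:560]; d=z['d']
m=(u>268)&(u<305)&(v>205)&(v<385)&(w[...,2]>255)&(w[...,2]<262)&(d>0)
n,l,st,_=cv2.connectedComponentsWithStats(m.astype(np.uint8)); k=1+st[1:,4].argmax(); m=l==k; print(st[k])
q=w[m]; r=cv2.minAreaRect(q[:,:2].astype(np.float32)); print(r)
pl=np.linalg.lstsq(np.c_[q[:,:2]-q[:,:2].mean(0),np.ones(len(q))],q[:,2],rcond=None)[0]; print('slope',pl)
s=read_state(); M=rot(s['tcp_rot']); c=np.array([*r[0],pl[2]]); print('in tool',M.T@(c-s['tcp_pos']), 'toolz',M[:,2],'ty yaw',np.degrees(np.arctan2(M[1,1],M[0,1])))
E
```

```text
[ 269  206   36  166 4582]
((566.3396606445312, -250.15692138671875), (14.195240020751953, 77.67353820800781), 12.08070182800293)
slope [-9.13409114e-03 -3.32950960e-03  2.58356089e+02]
in tool [  7.60097962  -1.06726124 -21.62042896] toolz [-9.47683343e-03 -4.74247779e-05 -9.99955093e-01] ty yaw 13.442216821386976
```

```bash
python3 -c "
from h import *
go(566.2,-176.5,235,13.4);go(566.2,-176.5,120,13.4)
"
```

```text
t 6.0 lin [0.2641, 0.0538, 0.0058] tw [-0.0029, -0.0007, 0.0002] F [ 0.4 -0.4 -3.2] w 0.111 pos [ 568.9 -257.3  236.7]
t 6.0 lin [0.2632, 0.0573, 0.3891] tw [-0.0029, -0.0007, 0.0002] F [ 0.4 -0.4 -3.2] w 0.111 pos [ 568.9 -257.3  236.7]
```

>>> {"api": "drive_tool", "payload": {
  "linear": [
    [0.08, 0.016, 0],
    [0.18, 0.036, 0],
    [0.264, 0.054, 0],
    [0.264, 0.054, 0.05],
    [0.264, 0.055, 0.13],
    [0.263, 0.056, 0.22],
    [0.263, 0.057, 0.31],
    [0.263, 0.057, 0.37],
    [0.263, 0.057, 0.389],
    [0.263, 0.057, 0.389]
  ],
  "twist": [
    [0, 0, 0],
    [-0.003, 0, 0],
    [-0.003, 0, 0],
    [-0.003, 0, 0],
    [-0.003, 0, 0],
    [-0.003, 0, 0],
    [-0.003, 0, 0],
    [-0.003, 0, 0],
    [-0.003, 0, 0],
    [-0.003, 0, 0]
  ],
  "fingers": [-1, -1, -1, -1, -1, -1, -1, -1, -1, -1]
}}

```text
time_s: 7.0
tcp_pos: [565.7, -177.5, 119.4]
tcp_rot: [-0.001, 0.62, 0.785, 0.001]
wrist_force: [-0.2, 0.2, -2.6]
grip_width: 0.113
```

>>> {"api": "drive_tool", "payload": {
  "linear": [
    [0, 0, 0],
    [0, 0, 0],
    [0, 0, 0]
  ],
  "twist": [
    [0, 0, 0],
    [0, 0, 0],
    [0, 0, 0]
  ],
  "fingers": [-1, -1, -1]
}}

```text
time_s: 7.3
tcp_pos: [566.9, -178.8, 121.2]
tcp_rot: [0.0, 0.62, 0.784, 0.001]
wrist_force: [-1.1, -0.3, -3.2]
grip_width: 0.106
```

```bash
python3 -c "
from h import *
go(566.2,-176.5,120,13.4);go(566.2,-176.5,70,13.4)
w=rot(read_state()['tcp_rot']); print(w)
"
```

```text
t 7.3 lin [0.0079, -0.0006, 0.0039] tw [0.0007, -0.0001, -0.0005] F [-1.1 -0.3 -3.2] w 0.106 pos [ 566.9 -178.8  121.2]
t 7.3 lin [0.0079, -0.001, 0.1706] tw [0.0007, -0.0001, -0.0005] F [-1.1 -0.3 -3.2] w 0.106 pos [ 566.9 -178.8  121.2]
[[-2.30269536e-01  9.73124991e-01  1.92143902e-03]
 [ 9.73126812e-01  2.30268289e-01  8.49892535e-04]
 [ 3.84605190e-04  2.06550819e-03 -9.99997793e-01]]
```

>>> {"api": "drive_tool", "payload": {
  "linear": [
    [0.005, 0, 0.02],
    [0.005, 0, 0.04],
    [0.005, 0, 0.055],
    [0.005, 0, 0.065],
    [0.005, 0, 0.075],
    [0.005, 0, 0.085],
    [0.005, 0, 0.095],
    [0.005, 0, 0.095]
  ],
  "twist": [
    [0, 0, 0],
    [0, 0, 0],
    [0, 0, 0],
    [0, 0, 0],
    [0, 0, 0],
    [0, 0, 0],
    [0, 0, 0],
    [0, 0, 0]
  ],
  "fingers": [-1, -1, -1, -1, -1, -1, -1, -1]
}}

```text
time_s: 8.1
tcp_pos: [565.5, -176.8, 90.9]
tcp_rot: [-0.001, 0.62, 0.784, 0.001]
wrist_force: [-0.9, 1.2, -3.5]
grip_width: 0.108
```

```bash
python3 -c "
from h import *
go(566.2,-176.5,70,13.4);print(read_state()['wrist_torque'])
"
```

```text
t 8.1 lin [0.0004, 0.0025, 0.0697] tw [-0.0001, -0.0007, -0.0005] F [-0.9  1.2 -3.5] w 0.108 pos [ 565.5 -176.8   90.9]
[ 0.0571476   0.00151051 -0.02159801]
```

>>> {"api": "drive_tool", "payload": {
  "linear": [
    [0, 0, 0.012],
    [0, 0, 0.024],
    [0, 0, 0.036],
    [0, 0, 0.048],
    [0, 0, 0.056],
    [0, 0, 0.062],
    [0, 0, 0.066],
    [0, 0, 0.068]
  ],
  "twist": [
    [0, 0, 0],
    [0, 0, 0],
    [0, 0, 0],
    [0, 0, 0],
    [0, 0, 0],
    [0, 0, 0],
    [0, 0, 0],
    [0, 0, 0]
  ],
  "fingers": [-1, -1, -1, -1, -1, -1, -1, -1]
}}

```text
time_s: 8.9
tcp_pos: [565.8, -176.9, 70.9]
tcp_rot: [-0.001, 0.62, 0.784, 0.001]
wrist_force: [0.0, -0.2, -3.5]
grip_width: 0.11
```

```bash
python3 -c "
from h import *
go(566.2,-176.5,70,13.4);print(read_state()['wrist_torque'])
"
```

```text
t 8.9 lin [0.001, 0.0015, 0.0031] tw [0.0001, -0.0006, -0.0005] F [ 0.  -0.2 -3.5] w 0.11 pos [ 565.8 -176.9   70.9]
[-0.05471248  0.01175066 -0.01572816]
```

>>> {"api": "drive_tool", "payload": {
  "linear": [
    [0, 0, 0.003],
    [0, 0, 0.005],
    [0, 0, 0.007],
    [0, 0, 0.007]
  ],
  "twist": [
    [0, 0, 0],
    [0, 0, 0],
    [0, 0, 0],
    [0, 0, 0]
  ],
  "fingers": [-1, -1, -1, -1]
}}

```text
time_s: 9.3
tcp_pos: [565.9, -176.9, 69.9]
tcp_rot: [-0.0, 0.62, 0.784, 0.001]
wrist_force: [-2.4, 1.9, 5.6]
grip_width: 0.111
```

Bottom contact registered (z force rose by about 9 N). Releasing.

>>> {"api": "drive_tool", "payload": {
  "linear": [
    [0, 0, 0],
    [0, 0, 0],
    [0, 0, 0],
    [0, 0, 0],
    [0, 0, 0],
    [0, 0, 0],
    [0, 0, 0],
    [0, 0, 0],
    [0, 0, 0]
  ],
  "twist": [
    [0, 0, 0],
    [0, 0, 0],
    [0, 0, 0],
    [0, 0, 0],
    [0, 0, 0],
    [0, 0, 0],
    [0, 0, 0],
    [0, 0, 0],
    [0, 0, 0]
  ],
  "fingers": [0.2, 0.2, 0.2, 0.2, 0.2, 0.2, 0.2, 0.2, 0.2]
}}

```text
time_s: 10.2
tcp_pos: [565.8, -176.9, 68.9]
tcp_rot: [-0.001, 0.62, 0.784, 0.001]
wrist_force: [-0.0, -0.3, -0.2]
grip_width: 0.602
```

>>> {"api": "drive_tool", "payload": {
  "linear": [
    [0, 0, -0.05],
    [0, 0, -0.15],
    [0, 0, -0.3],
    [0, 0, -0.45],
    [0, 0, -0.5],
    [0, 0, -0.5],
    [0, 0, -0.5]
  ],
  "twist": [
    [0, 0, 0],
    [0, 0, 0],
    [0, 0, 0],
    [0, 0, 0],
    [0, 0, 0],
    [0, 0, 0],
    [0, 0, 0]
  ],
  "fingers": [0.2, 0.2, 0.2, 0.2, 0.2, 0.2, 0.2]
}}

```text
time_s: 10.9
tcp_pos: [565.7, -177.1, 218.4]
tcp_rot: [-0.001, 0.62, 0.784, 0.001]
wrist_force: [0.7, -0.3, -0.7]
grip_width: 0.604
```

```bash
python3 - <<'E'
from h import *
for n in ('top','side'):
  p,im,d=cam(n); w=cloud(p,d)
  m=(abs(w[...,0]-566)<60)&(abs(w[...,1]+176)<65)&(w[...,2]>60)&(w[...,2]<125); q=w[m]
  print(n,len(q),np.percentile(q[:,2],[5,50,95]).round(1))
  q=q[abs(q[:,2]-91)<6]
  if len(q)>4: print(cv2.minAreaRect(q[:,:2].astype(np.float32)),q.mean(0))
  cv2.imwrite(f'pics/{n}3.png',im[:,:,::-1])
im=cv2.imread('pics/side3.png'); cv2.imwrite('pics/c3.png',cv2.resize(im[200:350,130:330],None,fx=3,fy=3))
# retainer (top, initial + wrist) 
go(461.5,-264.5,235,93.4)
E
```

```text
top 175 [67.3 90.8 94.7]
((566.522705078125, -167.98077392578125), (10.315309524536133, 75.23921966552734), 13.692085266113281) [ 566.24381176 -167.51752566   91.36036284]
side 247 [63.3 90.8 93.8]
((564.634033203125, -175.945068359375), (10.827571868896484, 91.57354736328125), 13.198144912719727) [ 565.8107477  -178.78508034   91.67994249]
t 11.0 lin [-0.2051, -0.4028, -0.0599] tw [0.0002, -0.0015, -0.4449] F [ 0.   0.3 -0.4] w 0.603 pos [ 564.9 -176.8  217. ]
```

View pics/c3.png

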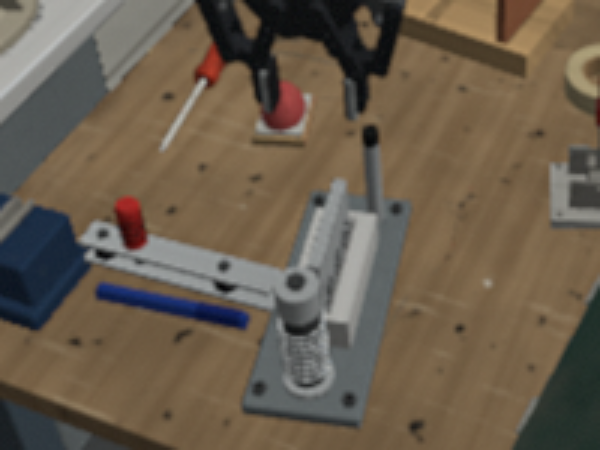

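The plate is home: its top measures 91.7 mm, centre is on the slot, and the crop shows the arm still at rest. Moving over the grip.

>>> {"api": "drive_tool", "payload": {
  "linear": [
    [0, 0, -0.05],
    [-0.1, -0.2, -0.06],
    [-0.205, -0.403, -0.06],
    [-0.205, -0.403, -0.06],
    [-0.205, -0.403, -0.06],
    [-0.205, -0.403, -0.06],
    [-0.205, -0.403, -0.06],
    [-0.205, -0.403, -0.06],
    [-0.205, -0.403, -0.06],
    [-0.205, -0.403, -0.06]
  ],
  "twist": [
    [0, 0, -0.045],
    [0, 0, -0.09],
    [0, 0, -0.135],
    [0, 0, -0.18],
    [0, 0, -0.225],
    [0, 0, -0.27],
    [0, 0, -0.315],
    [0, 0, -0.36],
    [0, 0, -0.405],
    [0, 0, -0.445]
  ],
  "fingers": [0.2, 0.2, 0.2, 0.2, 0.2, 0.2, 0.2, 0.2, 0.2, 0.2]
}}

```text
time_s: 12.0
tcp_pos: [461.5, -264.3, 234.7]
tcp_rot: [-0.001, -0.032, 0.999, 0.002]
wrist_force: [-0.3, -0.4, 0.3]
grip_width: 0.601
```

```bash
python3 - <<'E'
from h import *
go(461.2,-265.8,200,93.4);go(461.2,-265.8,140,93.4)
p,im,d=cam('wrist'); w=cloud(p,d); print(p['eye'])
hsv=cv2.cvtColor(im,cv2.COLOR_RGB2HSV)
m=(hsv[...,1]>140)&((hsv[...,0]<8)|(hsv[...,0]>172))&(w[...,2]>154)&(w[...,2]<166); q=w[m]
print(len(q)); 
if len(q)>5: print(cv2.minAreaRect(q[:,:2].astype(np.float32)),q.mean(0))
cv2.imwrite('pics/w4.png',im[:,:,::-1])
E
```

```text
t 12.0 lin [0.0011, -0.0053, 0.1158] tw [0.0014, -0.0009, 0.0018] F [-0.3 -0.4  0.3] w 0.601 pos [ 461.5 -264.3  234.7]
t 12.0 lin [0.0005, -0.0062, 0.3158] tw [0.0014, -0.0009, 0.0018] F [-0.3 -0.4  0.3] w 0.601 pos [ 461.5 -264.3  234.7]
[ 378.61474809 -269.94885929  363.14854537]
424
((458.38934326171875, -266.09039306640625), (15.549352645874023, 15.933769226074219), 47.673458099365234) [ 457.78892549 -266.2370829   158.72691133]
```

View pics/w4.png

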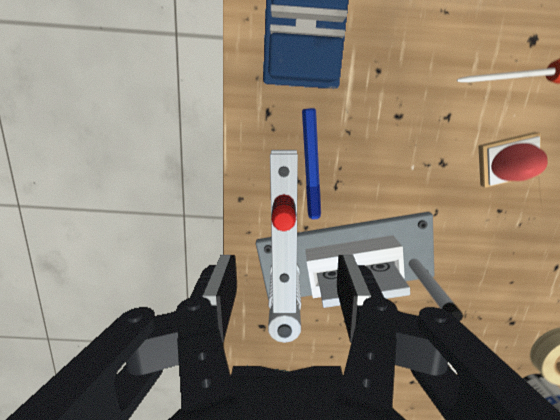

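The wrist view shows the red grip at (284,212), between the finger lines, with the plate standing in the slot at (365,285). Descending and gripping.

>>> {"api": "drive_tool", "payload": {
  "linear": [
    [0.004, -0.006, 0.1],
    [0.004, -0.006, 0.2],
    [0.004, -0.006, 0.27],
    [0.004, -0.006, 0.316],
    [0.004, -0.006, 0.316],
    [0.004, -0.006, 0.316]
  ],
  "twist": [
    [0, 0, 0.002],
    [0, 0, 0.002],
    [0, 0, 0.002],
    [0, 0, 0.002],
    [0, 0, 0.002],
    [0, 0, 0.002]
  ],
  "fingers": [0.2, 0.2, 0.2, 0.2, 0.2, 0.2]
}}

```text
time_s: 12.65
tcp_pos: [460.7, -266.2, 141.2]
tcp_rot: [-0.001, -0.026, 1.0, 0.002]
wrist_force: [0.3, -0.1, 0.8]
grip_width: 0.605
```

>>> {"api": "drive_tool", "payload": {
  "linear": [
    [0, 0, 0],
    [0, 0, 0],
    [0, 0, 0],
    [0, 0, 0],
    [0, 0, 0],
    [0, 0, 0],
    [0, 0, 0]
  ],
  "twist": [
    [0, 0, 0],
    [0, 0, 0],
    [0, 0, 0],
    [0, 0, 0],
    [0, 0, 0],
    [0, 0, 0],
    [0, 0, 0]
  ],
  "fingers": [-1, -1, -1, -1, -1, -1, -1],
  "grip_force": 25
}}

```text
time_s: 13.35
tcp_pos: [461.7, -266.5, 142.8]
tcp_rot: [0.001, -0.027, 1.0, 0.001]
wrist_force: [0.2, 2.4, 6.2]
grip_width: 0.196
```

```bash
python3 - <<'E'
from h import *
go(460.5,-266,140,93.4)
P=np.array([585.7,-259.1]); 
s=read_state()['tcp_pos'][:2]-P; r=np.hypot(*s); a0=np.degrees(np.arctan2(s[1],s[0]))%360; print(r,a0)
r=125
for k in range(1,9):
    a=a0-(a0-103.4)*k/8; c=P+r*np.array([np.cos(np.radians(a)),np.sin(np.radians(a))])
    go(*c,140,a-90)
E
```

```text
t 13.35 lin [0.0038, 0.0019, 0.0094] tw [0.0005, 0.0004, -0.0019] F [0.2 2.4 6.2] w 0.196 pos [ 461.7 -266.5  142.8]
124.24457782443929 183.41687582825642
t 13.35 lin [-0.0034, 0.0724, 0.0095] tw [0.0005, 0.0004, 0.0536] F [0.2 2.4 6.2] w 0.196 pos [ 461.7 -266.5  142.8]
t 13.35 lin [-0.0217, 0.1427, 0.0097] tw [0.0005, 0.0003, 0.1092] F [0.2 2.4 6.2] w 0.196 pos [ 461.7 -266.5  142.8]
t 13.35 lin [-0.052, 0.2087, 0.0098] tw [0.0006, 0.0003, 0.1647] F [0.2 2.4 6.2] w 0.196 pos [ 461.7 -266.5  142.8]
t 13.35 lin [-0.0933, 0.2684, 0.0099] tw [0.0006, 0.0002, 0.2203] F [0.2 2.4 6.2] w 0.196 pos [ 461.7 -266.5  142.8]
t 13.35 lin [-0.1444, 0.3201, 0.0101] tw [0.0006, 0.0002, 0.2759] F [0.2 2.4 6.2] w 0.196 pos [ 461.7 -266.5  142.8]
t 13.35 lin [-0.2036, 0.3621, 0.0102] tw [0.0006, 0.0001, 0.3314] F [0.2 2.4 6.2] w 0.196 pos [ 461.7 -266.5  142.8]
t 13.35 lin [-0.2693, 0.3932, 0.0104] tw [0.0007, 0.0001, 0.387] F [0.2 2.4 6.2] w 0.196 pos [ 461.7 -266.5  142.8]
t 13.35 lin [-0.3394, 0.4124, 0.0105] tw [0.0007, 0.0, 0.4426] F [0.2 2.4 6.2] w 0.196 pos [ 461.7 -266.5  142.8]
```

>>> {"api": "drive_tool", "payload": {
  "linear": [
    [-0.001, 0.036, 0],
    [-0.003, 0.072, 0],
    [-0.011, 0.108, 0],
    [-0.022, 0.143, 0],
    [-0.036, 0.176, 0],
    [-0.052, 0.209, 0],
    [-0.072, 0.239, 0],
    [-0.093, 0.268, 0],
    [-0.093, 0.268, 0],
    [-0.093, 0.268, 0]
  ],
  "twist": [
    [0, 0, 0.027],
    [0, 0, 0.054],
    [0, 0, 0.082],
    [0, 0, 0.109],
    [0, 0, 0.137],
    [0, 0, 0.165],
    [0, 0, 0.192],
    [0, 0, 0.22],
    [0, 0, 0.22],
    [0, 0, 0.22]
  ],
  "fingers": [-1, -1, -1, -1, -1, -1, -1, -1, -1, -1]
}}

```text
time_s: 14.35
tcp_pos: [484.9, -185.7, 142.9]
tcp_rot: [0.0, 0.312, 0.95, -0.0]
wrist_force: [-2.4, -2.2, 6.4]
grip_width: 0.201
```

```bash
cat > arc.py <<'E'
from h import *
import sys
P=np.array([585.7,-259.1]); S=read_state()
s=S['tcp_pos'][:2]-P; r=np.hypot(*s); a0=np.degrees(np.arctan2(s[1],s[0]))%360
M=rot(S['tcp_rot']); print('r',r,'arm',a0,'yaw',np.degrees(np.arctan2(M[1,1],M[0,1])),'joint~',np.radians(103.4+80.2-a0),S['wrist_torque'])
for e in map(float,sys.argv[1:]):
    c=P+125*np.array([np.cos(np.radians(e)),np.sin(np.radians(e))]); go(*c,S['tcp_pos'][2],e-90)
E
python3 arc.py 139 135 131 127 123 119 115 111 107 103.4
```

```text
r 124.65143690349727 arm 143.93117232693285 yaw 53.58812245036802 joint~ 0.6923516533012628 [-0.33426516  0.49682498  0.03445077]
t 14.35 lin [-0.0002, 0.0358, -0.0] tw [-0.0001, 0.0002, 0.0255] F [-2.4 -2.2  6.4] w 0.201 pos [ 484.9 -185.7  142.9]
t 14.35 lin [-0.0035, 0.0647, -0.0] tw [-0.0001, 0.0002, 0.0477] F [-2.4 -2.2  6.4] w 0.201 pos [ 484.9 -185.7  142.9]
t 14.35 lin [-0.0088, 0.0933, -0.0] tw [-0.0001, 0.0002, 0.0699] F [-2.4 -2.2  6.4] w 0.201 pos [ 484.9 -185.7  142.9]
t 14.35 lin [-0.0162, 0.1214, -0.0] tw [-0.0001, 0.0002, 0.0922] F [-2.4 -2.2  6.4] w 0.201 pos [ 484.9 -185.7  142.9]
t 14.35 lin [-0.0254, 0.149, -0.0] tw [-0.0, 0.0002, 0.1144] F [-2.4 -2.2  6.4] w 0.201 pos [ 484.9 -185.7  142.9]
t 14.35 lin [-0.0366, 0.1759, -0.0] tw [-0.0, 0.0002, 0.1366] F [-2.4 -2.2  6.4] w 0.201 pos [ 484.9 -185.7  142.9]
t 14.35 lin [-0.0496, 0.2019, -0.0] tw [-0.0, 0.0002, 0.1588] F [-2.4 -2.2  6.4] w 0.201 pos [ 484.9 -185.7  142.9]
t 14.35 lin [-0.0644, 0.2269, -0.0] tw [-0.0, 0.0002, 0.181] F [-2.4 -2.2  6.4] w 0.201 pos [ 484.9 -185.7  142.9]
t 14.35 lin [-0.0809, 0.2508, -0.0] tw [-0.0, 0.0002, 0.2033] F [-2.4 -2.2  6.4] w 0.201 pos [ 484.9 -185.7  142.9]
t 14.35 lin [-0.0972, 0.2714, -0.0] tw [-0.0, 0.0002, 0.2233] F [-2.4 -2.2  6.4] w 0.201 pos [ 484.9 -185.7  142.9]
```

>>> {"api": "drive_tool", "payload": {
  "linear": [
    [0, 0.036, 0],
    [-0.003, 0.065, 0],
    [-0.009, 0.093, 0],
    [-0.016, 0.121, 0],
    [-0.025, 0.149, 0],
    [-0.037, 0.176, 0],
    [-0.05, 0.202, 0],
    [-0.064, 0.227, 0],
    [-0.081, 0.251, 0],
    [-0.081, 0.251, 0]
  ],
  "twist": [
    [0, 0, 0.025],
    [0, 0, 0.048],
    [0, 0, 0.07],
    [0, 0, 0.092],
    [0, 0, 0.114],
    [0, 0, 0.137],
    [0, 0, 0.159],
    [0, 0, 0.181],
    [0, 0, 0.203],
    [0, 0, 0.203]
  ],
  "fingers": [-1, -1, -1, -1, -1, -1, -1, -1, -1, -1]
}}

```text
time_s: 15.35
tcp_pos: [549.4, -139.7, 142.8]
tcp_rot: [-0.0, 0.595, 0.804, -0.0]
wrist_force: [-3.1, -0.8, 7.2]
grip_width: 0.202
```

```bash
python3 arc.py 105 103.4 102.4 101.4
```

```text
r 124.83749970425738 arm 106.90088123952604 yaw 16.95280469439512 joint~ 1.338652155748423 [-0.34277252  0.79631746 -0.02563358]
t 15.35 lin [0.0003, 0.0138, -0.0] tw [-0.0001, -0.0001, 0.0108] F [-3.1 -0.8  7.2] w 0.202 pos [ 549.4 -139.7  142.8]
t 15.35 lin [-0.0003, 0.0254, -0.0] tw [-0.0001, -0.0001, 0.0197] F [-3.1 -0.8  7.2] w 0.202 pos [ 549.4 -139.7  142.8]
t 15.35 lin [-0.0008, 0.0327, -0.0] tw [-0.0001, -0.0, 0.0253] F [-3.1 -0.8  7.2] w 0.202 pos [ 549.4 -139.7  142.8]
t 15.35 lin [-0.0014, 0.0399, -0.0] tw [-0.0001, -0.0, 0.0308] F [-3.1 -0.8  7.2] w 0.202 pos [ 549.4 -139.7  142.8]
```

>>> {"api": "drive_tool", "payload": {
  "linear": [
    [0, 0.005, 0],
    [0, 0.01, 0],
    [0, 0.015, 0],
    [0, 0.02, 0],
    [0, 0.025, 0],
    [0, 0.03, 0],
    [0, 0.03, 0]
  ],
  "twist": [
    [0, 0, 0.004],
    [0, 0, 0.008],
    [0, 0, 0.012],
    [0, 0, 0.016],
    [0, 0, 0.02],
    [0, 0, 0.02],
    [0, 0, 0.02]
  ],
  "fingers": [-1, -1, -1, -1, -1, -1, -1]
}}

```text
time_s: 16.05
tcp_pos: [556.9, -137.6, 142.8]
tcp_rot: [-0.0, 0.62, 0.785, -0.001]
wrist_force: [-5.0, -2.1, 7.5]
grip_width: 0.196
```

```bash
python3 arc.py 102.4 101.4 
```

```text
r 124.87767732085679 arm 103.32947877670304 yaw 13.387799148472224 joint~ 1.4009848876385187 [-0.51076216  0.93745533  0.01142613]
t 16.05 lin [0.0003, 0.0068, -0.0] tw [-0.0005, 0.0001, 0.0055] F [-5.  -2.1  7.5] w 0.196 pos [ 556.9 -137.6  142.8]
t 16.05 lin [0.0002, 0.014, -0.0] tw [-0.0005, 0.0001, 0.011] F [-5.  -2.1  7.5] w 0.196 pos [ 556.9 -137.6  142.8]
```

>>> {"api": "drive_tool", "payload": {
  "linear": [
    [0, 0.003, 0],
    [0, 0.006, 0],
    [0, 0.009, 0],
    [0, 0.009, 0],
    [0, 0.009, 0]
  ],
  "twist": [
    [0, 0, 0],
    [0, 0, 0],
    [0, 0, 0],
    [0, 0, 0],
    [0, 0, 0]
  ],
  "fingers": [-1, -1, -1, -1, -1]
}}

```text
time_s: 16.55
tcp_pos: [557.6, -137.4, 142.8]
tcp_rot: [-0.002, 0.62, 0.784, -0.002]
wrist_force: [-9.8, -4.2, 9.6]
grip_width: 0.201
```

```bash
python3 arc.py 101.4; python3 - <<'E'
from h import *
a,b=[cam(n)[1] for n in ('top','side')]
a=cv2.resize(a[150:290,310:450],(400,400)); b=cv2.resize(b[200:350,170:320],(400,400))
cv2.imwrite('pics/f.png',np.hstack([a,b])[:,:,::-1])
E
```

```text
r 124.8775114529345 arm 103.00531811953113 yaw 13.338781814785122 joint~ 1.4066425584115974 [-0.90760818  2.03111978  0.01721625]
t 16.55 lin [0.0002, 0.0117, -0.0001] tw [-0.0017, 0.0001, 0.0108] F [-9.8 -4.2  9.6] w 0.201 pos [ 557.6 -137.4  142.8]
```

View pics/f.png

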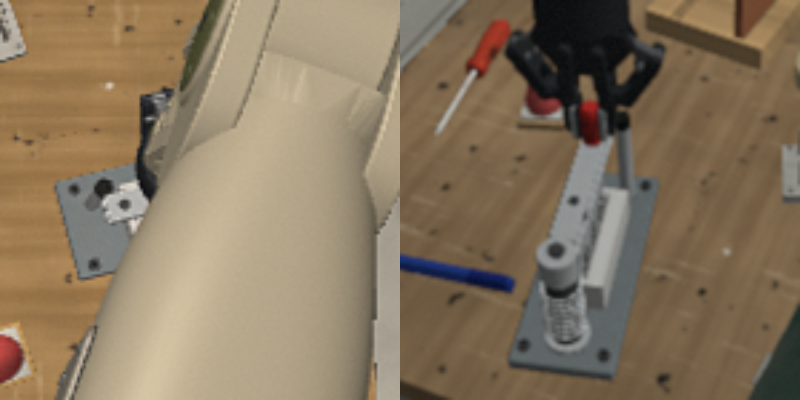

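The right-hand side view shows the arm lying over the slot, held at the red grip against the stop post. The left-hand top view shows the arm tip touching the post. Force rose from 5.4 to 10.7 N with almost no motion, so it is at the stop. I'll hold for 0.6 s and hand in.

>>> {"api": "drive_tool", "payload": {
  "linear": [
    [0, 0, 0],
    [0, 0, 0],
    [0, 0, 0],
    [0, 0, 0],
    [0, 0, 0],
    [0, 0, 0]
  ],
  "twist": [
    [0, 0, 0],
    [0, 0, 0],
    [0, 0, 0],
    [0, 0, 0],
    [0, 0, 0],
    [0, 0, 0]
  ],
  "fingers": [-1, -1, -1, -1, -1, -1]
}}

```text
time_s: 17.25
tcp_pos: [557.6, -137.4, 142.7]
tcp_rot: [-0.002, 0.62, 0.784, -0.002]
wrist_force: [-9.8, -2.9, 10.8]
grip_width: 0.199
```

```bash
python3 arc.py; python3 -c "
from bench import *
s=read_state();print(s['wrist_force'],s['time_s'],s['grip_width']);print(close_job())"
```

```text
r 124.90982907981848 arm 103.00619615805971 yaw 13.340615139586587 joint~ 1.406627233748314 [-0.91254446  2.00302307 -0.03626473]
[-9.7944637  -2.8790495  10.77483808] 17.25 0.19936075042762919
the job is handed in; nothing more can be done
None
```

The steel plate is in the holder and released, and the gripper is holding the retaining arm by its red grip against its stop. I handed the job in at 17.3 s; no verdict was reported.

- **Plate:** after release, the side camera put its top at 91.7 mm (fully home is 92 mm), centred on the slot to about 2 mm. I did not measure it again after swinging the arm. The last side view shows the arm lying over the slot.
- **Retaining arm:** its angle works out to about 1.40 rad from the gripper position. The side push rose from 5.4 to 10.7 N over under 1 mm of travel, and the arm then stayed still through the 0.6 s hold.
- **Disagreements:** the cameras differed by up to 3 mm on positions. I used the wrist camera's view of plate and slot together for the insertion, and the plate went in with no jamming.
- **Bystanders:** I planned the moves to stay clear of the copper plate, masking roll, red pad and white cup. I did not re-measure them at the end.

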